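# Wedge a drooping lamp cradle up level

## Task

The round driving lamp on the bench cradle droops at its free front edge. Take the wooden wedge, lay it flat on the bench with its thin end under the middle of that edge and square to it, and push it in until the lamp plate is level and wedged snugly up against its stops: firmly, but do not force it. Let the wedge do the lifting, then let go of it and leave everything else on the bench where it is.

Things in the scene. Friction and masses are not known exactly. Their poses are not given: they have to be found in the camera images.
- wedge_grip (a point): Loose hardwood wedge, 200 long x 40 wide, about 100 g, flat on the bench: point mid-width and half-way up (11 mm over the underside) its flat-topped tail, 30 long x 22 high. From the tail the top slopes evenly over 170 mm to a blunt tip 5 mm thick. x points to the thin end, z up. Back face 17 mm behind this point, tip 183 mm ahead. Let go under the plate, it stays by friction.
- wedge_tip (a point): The wedge's thin end: middle of its lower edge, on the underside; axes as wedge_grip. The wedge slides under the plate's lip with about 2 to 8 N of push; once the plate is at its stops the push rises steeply, some 3 N per mm or more. Pushed there with 18 to 22 N along the wedge it is snug; over 25 N is forcing it.
- cradle: Fixed dark-steel frame on the bench: two side rails 22 mm high (156 mm between them), a stop post about 50 mm high on each near the front. Origin: on the bench below the plate's free front edge (lip), mid-width. x points from the lip in to the hinge, 180 mm further, z up: the wedge goes in along +x, flat on the bench, which is free between the rails and for 200 mm before them.
- lamp_plate (a joint): Tilt (rad) of the hinged aluminium plate, 180 x 130 x 8 mm, with its round black lamp, 116 mm across, 0.17 m high, front 70 mm behind the lip. 0: level, exactly where it meets its fixed stops; -0.039: nose-down, as at the start. The hinge height is screw-set, differs each time and is not measured: the level lip's underside is 16 to 20 mm above the bench, drooping 7 mm less.
- block: Loose flat wooden packing block, 70 x 40 x 22 mm, no taper: bystander. Origin: centre of its underside.
- socket: Loose steel socket, 30 mm across, 38 mm high: bystander.
- wrench: Loose steel wrench, 170 mm: bystander.
- screwdriver: Loose screwdriver, 190 mm, black handle: bystander.
- spray: Loose spray can, 60 mm across, 190 mm high: bystander.
- jar: Loose grey jar, 70 mm across, 75 mm high: bystander.
- battery: Loose black tool battery, 75 x 110 x 60 mm: bystander.
Mind the look-alikes: they are no part of the job. What is shaped like the part that bears wedge_grip but blue is not meant.

How it is judged:
On the way, in this order (a step that is already met when the one before it is completed fails the run):
1. the wedge's thin end is under the plate's front edge, near its middle and square to it (x of wedge_tip in the frame of cradle above 0.004 m and height (world z) of wedge_tip below 0.008 m and y of wedge_tip in the frame of cradle between -0.03 and 0.03 m and angle between the x axis of wedge_tip and the x axis of cradle, either way round below 0.2 rad), for 0.1 s.
2. the plate is level and bears firmly on the wedge (value of joint lamp_plate above -0.0087 rad and contact force between wedge and lamp_plate above 11 N and y of wedge_tip in the frame of cradle between -0.03 and 0.03 m and angle between the x axis of wedge_tip and the x axis of cradle, either way round below 0.2 rad), for 0.2 s.
At the end, for the whole second after the job is handed in: The plate is within half a degree of level, held against its stops by the wedge (they press on each other with more than 11 N), the wedge lies flat on the bench with its tip under the plate, within 30 mm of the edge's middle and 0.2 rad of square; all released and at rest (all of step 2 and x of wedge_tip in the frame of cradle above 0.004 m and height (world z) of wedge_tip below 0.008 m and linear speed of wedge below 0.01 m/s and velocity of joint lamp_plate below 0.02 rad/s); the robot touches nothing.
It fails at once if the wedge was forced: it and the plate pressed on each other with more than 26 N (contact force between wedge and lamp_plate above 26 N).
It fails at once if the fingers bore on the lamp or its plate with more than 8 N (contact force between the fingers and lamp_plate above 8 N).
It fails at once if a bystander was moved more than 30 mm (distance of any of block, socket, wrench, screwdriver, spray, jar, battery from where it was at the start of the episode above 0.03 m).
It also fails if it takes over 61 s, if anything falls off the work surface, if the arm or the gripper's body presses on something with over 40 N, if the wrist force passes 120 N, or if a joint passes its speed limit or range.

## Robot

A 7-joint arm with a two-finger parallel gripper is mounted at the origin on the work surface. World frame = base frame: x ahead of the robot, y to its left, z up, the work surface at z = 0. Lengths are in m, angles in rad, forces in N, time in s.
With the tool pointing down it reaches from about 0.375 to 0.925 m from the base axis. Payload 3.1 kg.
Tool frame: the origin (TCP) lies between the finger pads; the fingertips stand 19 mm ahead of it and the grasp point (between the pads) is the TCP; z points along the fingers, y is the direction in which the jaws open and shut (so a half turn about z gives the same grasp; the last joint's range is limited). The gripper opens to 85 mm and grips with 20 to 120 N. Pads are 22 mm wide; open, the fingers measure 114 mm over their backs; the gripper's body (76 mm by 85 mm) begins 54 mm behind the grasp point. The pads swing forward as they close: fully open they stand 13 mm farther back than shut.
Start: joints at [-1.257, 0.383, 0.044, 1.598, -0.018, 1.161, -0.05], TCP at [0.26, 0.596, 0.25] pointing down, gripper open.
Joint ranges: [-2.61, 2.61], [-0.41, 2.15], [-1.48, 1.57], [0, 2.5], [-1.57, 4.71], [0.05, 1.97], [-2.85, 2.85]. Speed limits (rad/s): [2.79, 2.79, 3.14, 3.14, 3.14, 3.14, 3.14].

## Interface

Orientations are given as a unit quaternion [x, y, z, w].
In Python, from bench import move_ptp, movel, move_j, move_gripper, pause, inverse_kinematics, read_camera, camera_params, MotionError, sign_off, look_for, tip_of, read_time_s, read_qpos, read_joint_vel, read_effort, read_eef_pos, read_tcp_rot, read_ft_force, read_ft_torque, read_finger_gap gives the robot as it stands. Calls block until the motion is done:
- move_ptp(position, orientation): joint-space move of the TCP to a pose.
- movel(position, orientation=None, speed=0.15): straight line of the TCP; orientation=None keeps the orientation; speed is the mean speed in m/s.
- move_j(angles): joint-space move.
- move_gripper(opening, effort=None): finger opening in m; effort is the grip in N (None keeps the last); returns when the fingers have stopped.
- pause(seconds).
- inverse_kinematics(position, orientation): joint angles nearest the present ones, or None.
- read_camera(name): name is "side" or "top" or "wrist"; returns the picture (400x640x3 uint8, red, green, blue); there is no depth.
- camera_params(name): a dict with "K" (3x3 intrinsics, pixels), "camera_from_world" (4x4, takes a point from world to camera coordinates). Camera axes: x right, y down, z forward; pixel columns grow to the right and rows downward; lengths in m; the calibration is good to about 2 mm. A picture is of the moment at which its call begins: read the wrist's pose just before it. camera_params takes no time and is no camera call; for the wrist camera it gives the pose at the moment of the call.
A pose or a line that the arm cannot do raises MotionError and nothing moves.
- sign_off(): hands the job in, once; it reports no verdict.
Trained networks look in the newest picture that a camera, given by its name, has taken for a name from the list of things; names that differ only in an ending like _2 or _b are one class to them, and where a whole thing is asked for, a point or a joint stands for the part that bears it (a point fixed in the world has none). Each returns a list of dicts, best first, with "confidence" (0 to 1); they miss things now and then, are a little off and sometimes report something else, mostly with a low value. They report only what shows in the picture. A call takes as long as a camera call. They do not tell look-alikes from the thing itself.
- look_for(camera, name): "at" ([column, row] in pixels, amid what is visible of it).
- tip_of(camera, name): "at" ([column, row] in pixels: a listed point, or the origin of a listed thing).
Readings, each from a call of its own:
- read_time_s(): time.
- read_qpos(): joint angles.
- read_joint_vel(): joint speeds.
- read_effort(): joint torques, N m.
- read_eef_pos(): TCP position.
- read_tcp_rot(): TCP orientation.
- read_ft_force(): force on the tool from outside, world axes, zero at the start.
- read_ft_torque(): the same for the moment, N m.
- read_finger_gap(): finger opening in m.
Only numpy, scipy, OpenCV 4.12 (cv2) and the standard library are available. Lean on these libraries where they do the work, as an engineer would, in place of code of your own. Each camera call takes 0.05 s, during which the arm holds its last target. There are 200 camera calls.

## Working session

There is one attempt and no reset: what is moved stays moved. The work goes in short steps, each a Python script; the robot and the scene stay as the last script left them, time stands still between calls to the robot, and variables do not carry over. Pictures are saved under pics/ and viewed, on a budget of 10 in all, crops included, one or two more only if the job needs it, and the job is handed in when it is done.

```bash
mkdir -p pics; cat > h.py <<'E'
import numpy as np, cv2
from bench import *
def snap(cam,fn=None):
    im=read_camera(cam); p=camera_params(cam)
    if fn: cv2.imwrite('pics/'+fn,im[:,:,::-1])
    return im,p
def ray(p,uv,z):
    K=np.array(p["K"]);T=np.array(p["camera_from_world"]);R=T[:3,:3];c=-R.T@T[:3,3]
    d=R.T@np.linalg.solve(K,[uv[0],uv[1],1]); return c+d*(z-c[2])/d[2]
def proj(p,X):
    K=np.array(p["K"]);T=np.array(p["camera_from_world"]);q=K@(T[:3,:3]@np.array(X)+T[:3,3]);return q[:2]/q[2]
E
python3 - <<'E'
from h import *
ims=[]
for c in ("top","side"):
    im,p=snap(c,c+"0.png")
    for f,n,z in ((tip_of,"wedge_grip",.011),(tip_of,"wedge_tip",0),(tip_of,"cradle",0),(tip_of,"block",0),(look_for,"wedge_grip",.01),(look_for,"lamp_plate",.02)):
        for d in f(c,n)[:3]: print(c,f.__name__,n,np.round(d["at"],1),round(d["confidence"],2),ray(p,d["at"],z).round(4))
print(read_time_s(),read_tcp_rot(),read_eef_pos())
E
```

```text
top call wedge_grip [437.5 276.2] 0.9 [ 0.2833 -0.2978  0.011 ]
top call wedge_grip [431.2 211.7] 0.86 [ 0.4655 -0.2797  0.011 ]
top call wedge_tip [369.6 237.6] 0.93 [ 0.3865 -0.1052  0.    ]
top call block [417.2 171.9] 0.67 [ 0.5818 -0.2414  0.    ]
top call block [346.  240.7] 0.67 [ 0.3757 -0.0375  0.    ]
top call wedge_grip [403.2 218.2] 0.79 [ 0.4445 -0.1995  0.01  ]
top call wedge_grip [464.9 283.3] 0.56 [ 0.2656 -0.3758  0.01  ]
top call lamp_plate [268.3 166.3] 0.6 [0.5815 0.1917 0.02  ]
side call wedge_grip [371.4 278.1] 0.62 [ 0.4615 -0.2784  0.011 ]
side call wedge_grip [319.7 319.5] 0.62 [ 0.2896 -0.2919  0.011 ]
side call wedge_tip [308.2 250.3] 0.82 [ 0.3986 -0.1101  0.    ]
side call block [393.1 251.7] 0.89 [ 0.5698 -0.2457  0.    ]
side call wedge_grip [331.7 356.4] 0.82 [ 0.2538 -0.3772  0.01  ]
side call wedge_grip [346.5 266.4] 0.73 [ 0.4373 -0.2144  0.01  ]
side call lamp_plate [267.9 164.4] 0.74 [0.4956 0.2105 0.02  ]
side call lamp_plate [293.4 150.1] 0.69 [0.5967 0.2191 0.02  ]
0.7 [ 2.04424465e-01  9.78882341e-01  3.94166198e-05 -4.94001448e-06] [0.2601484  0.59569325 0.25031839]
```

View pics/top0.png

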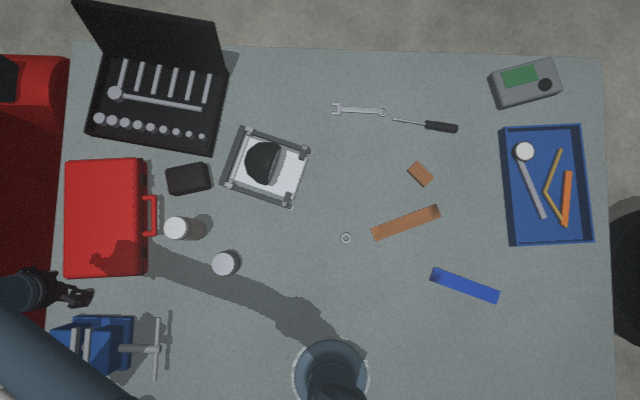

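View pics/side0.png

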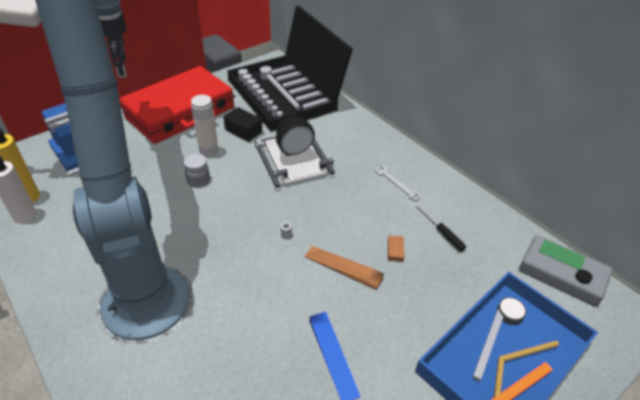

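The top view shows the wooden wedge from about (370,235) to (440,210) with its tail on the right. The blue look-alike is at (465,285). The cradle is at about (265,168) with its posts and lip on the right, around (298,177). Next I'll look from the wrist camera over the cradle and then over the wedge.

```bash
cat >> h.py <<'E'
def down(yaw): return [float(np.cos(yaw/2)),float(np.sin(yaw/2)),0.,0.]
E
python3 - <<'E'
from h import *
p=camera_params("top")
for uv in ((307,150),(291,203),(249,131),(225,180)): print(ray(p,uv,.03).round(3))
a=ray(p,(299,177),.012);b=ray(p,(240,158),.02);print(a,b,np.degrees(np.arctan2(*(b-a)[1::-1])))
yaw=np.arctan2(*(b-a)[1::-1])
e=read_eef_pos(); movel([e[0],e[1],.4],speed=.3)
move_ptp([a[0]-.08*np.cos(yaw),a[1]-.08*np.sin(yaw),.40],down(yaw))
im,p=snap("wrist","w1.png")
print(np.linalg.inv(p["camera_from_world"])[:3].round(3))
for f,n,z in ((tip_of,"cradle",0),(look_for,"lamp_plate",.02)):
    for d in f("wrist",n)[:3]: print(n,np.round(d["at"],1),round(d["confidence"],2),ray(p,d["at"],z).round(4))
move_ptp([.43,-.20,.33],down(np.radians(112.6)))
im,p=snap("wrist","w2.png")
for f,n,z in ((tip_of,"wedge_grip",.011),(tip_of,"wedge_tip",0),(look_for,"wedge_grip",.01)):
    for d in f("wrist",n)[:3]: print(n,np.round(d["at"],1),round(d["confidence"],2),ray(p,d["at"],z).round(4))
print(read_time_s(),read_ft_force(),read_qpos())
E
```

```text
[0.63  0.082 0.03 ]
[0.477 0.122 0.03 ]
[0.681 0.25  0.03 ]
[0.537 0.311 0.03 ]
[0.55439715 0.10299639 0.012     ] [0.60316418 0.27385332 0.02      ] 74.06987186392377
[[ 0.963 -0.259 -0.077  0.552]
 [-0.27  -0.924 -0.27   0.097]
 [-0.001  0.281 -0.96   0.523]]
lamp_plate [320.2  52.1] 0.55 [0.5817 0.1856 0.02  ]
wedge_grip [316.9 219.3] 0.68 [ 0.4657 -0.2804  0.011 ]
wedge_grip [204.2 187.7] 0.56 [ 0.2848 -0.3001  0.011 ]
wedge_tip [146.6 264.4] 0.96 [ 0.2297 -0.4728  0.    ]
wedge_tip [316.5 100. ] 0.77 [ 0.3951 -0.1139  0.    ]
wedge_grip [178.8 216.3] 0.86 [ 0.2607 -0.3613  0.01  ]
wedge_grip [319.9 162.2] 0.63 [ 0.4345 -0.1945  0.01  ]
4.9667 [-0.20821598  0.41884445 -0.58963608] [-0.61236756 -0.09691106  0.92200218  1.93739541  0.08165137  1.26318283
  0.6797802 ]
```

View pics/w1.png

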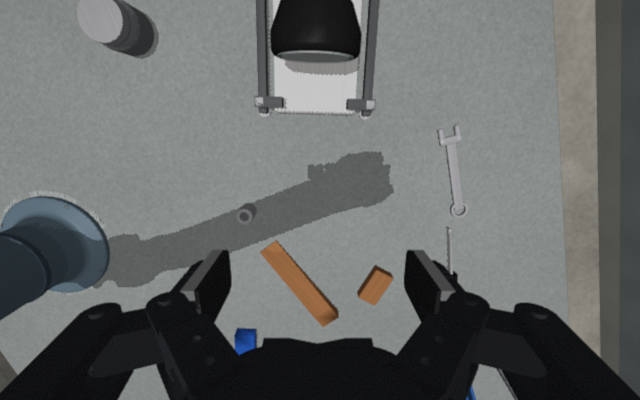

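View pics/w2.png

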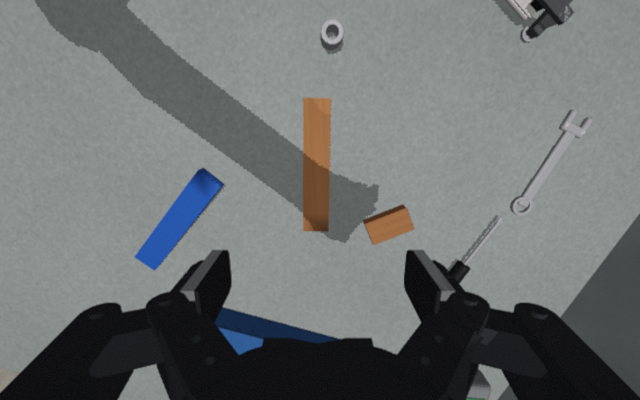

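In w1 the plate lip runs from (272,111) to (364,114), with the posts at (270,103) and (360,104). In w2 the wooden wedge lies at column 317, rows 98 to 231, with the block to its right. I'll check which end is the tail on one enlarged crop.

```bash
python3 - <<'E'
from h import *
a=cv2.imread('pics/side0.png')[235:300,295:395];b=cv2.imread('pics/w2.png')[85:245,270:370]
A=cv2.resize(a,(400,260),interpolation=cv2.INTER_CUBIC);B=cv2.resize(b,(375,600),interpolation=cv2.INTER_CUBIC)
o=np.zeros((600,790,3),np.uint8);o[:260,:400]=A;o[:,410:785]=B
c=cv2.imread('pics/w1.png')[85:130,250:380];o[300:300+138,:400]=cv2.resize(c,(400,138));cv2.imwrite('pics/c.png',o)
T=np.eye(4);T[:3]=[[.963,-.259,-.077,.552],[-.27,-.924,-.27,.097],[-.001,.281,-.96,.523]]
p=dict(K=camera_params("wrist")["K"],camera_from_world=np.linalg.inv(T))
print(p["K"])
for uv in ((272,111),(364,114)): print(ray(p,uv,.018).round(4))
for uv in ((264,115),(368,118),(262,0),(377,0)): print(ray(p,uv,.022).round(4))
E
```

```text
[[294.08134424   0.         317.2372707 ]
 [  0.         294.08134424 200.89311343]
 [  0.           0.           1.        ]]
[0.4813 0.1231 0.018 ]
[0.6256 0.0777 0.018 ]
[0.4673 0.1204 0.022 ]
[0.6299 0.0699 0.022 ]
[0.5166 0.2762 0.022 ]
[0.6802 0.2302 0.022 ]
```

View pics/c.png

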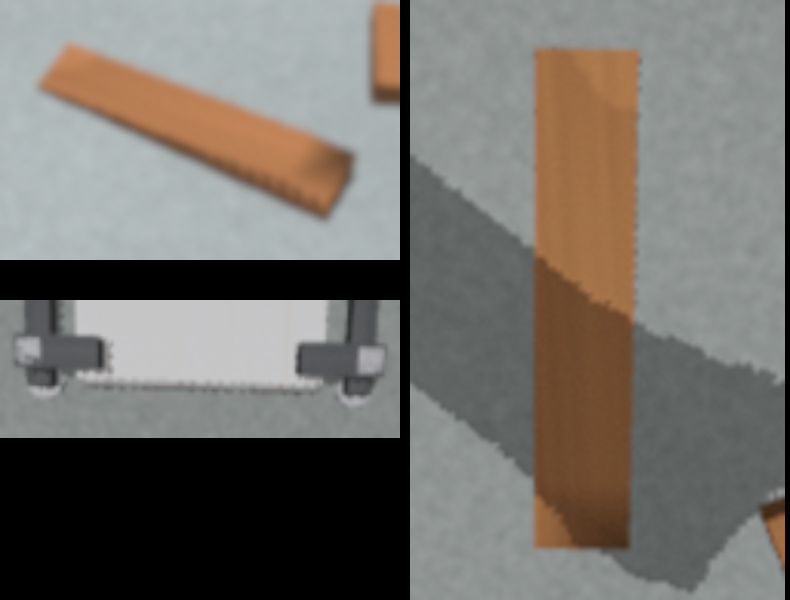

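```bash
python3 - <<'E'
from h import *
yw=np.radians(112.6);yc=np.radians(72.5)
g=np.array([.464,-.279]);L=np.array([.550,.102]);dx=np.array([np.cos(yc),np.sin(yc)])
move_gripper(.062,60)
move_ptp([*g,.10],down(yw)); movel([*g,.045],speed=.12); movel([*g,.024],speed=.04)
print(read_time_s(),read_ft_force(),read_eef_pos())
move_gripper(0.03,60); print("gap",read_finger_gap(),read_ft_force())
movel([*g,.09],speed=.12); print("gap",read_finger_gap(),read_ft_force())
q=L-.223*dx
movel([*q,.09],down(yc),speed=.15); movel([*q,.03],speed=.12); movel([*q,.0245],speed=.02)
print(read_time_s(),read_ft_force(),read_eef_pos(),read_finger_gap())
move_gripper(.055); pause(.2)
f0=read_ft_force();print(f0)
im,p=snap("wrist","w3.png")
for f,n,z in ((tip_of,"wedge_tip",0),(tip_of,"cradle",0)):
    for d in f("wrist",n)[:3]: print(n,np.round(d["at"],1),round(d["confidence"],2),ray(p,d["at"],z).round(4))
print([proj(p,[*L,.015]).round(1),proj(p,[*(L-.04*dx),0]).round(1)],read_time_s())
E
```

```text
7.5833 [ 0.33440015  0.04658222 -0.13230373] [ 0.46389537 -0.27907928  0.02384069]
gap 0.03851573888014138 [-0.76687125 -0.69245863  2.86842542]
gap 0.038576420406734424 [ 0.33010689 -0.00725772 -1.28561883]
10.9667 [ 0.28250168 -0.46117256 -1.91967457] [ 0.48313974 -0.11057626  0.02465519] 0.03856985549490169
[-1.09081461  0.02484597 -0.01479535]
[array([ 316.5, -433.4]), array([ 316.6, -194.8])] 11.625
```

View pics/w3.png

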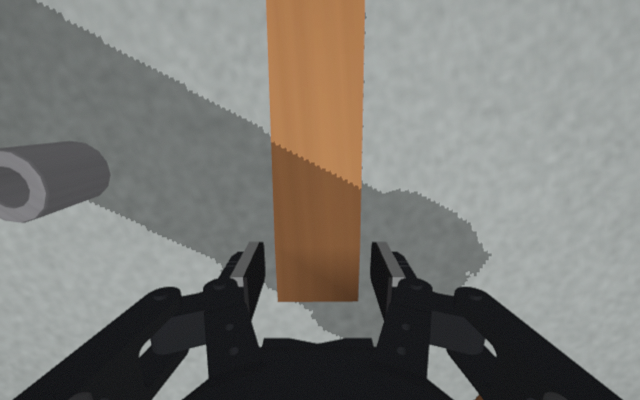

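The wedge sits flat, straight between the open fingers. I'll regrip, push the tip in about 12 mm, and check from the fixed cameras.

```bash
cat >> h.py <<'E'
yc=np.radians(72.5);L=np.array([.550,.102]);dx=np.array([np.cos(yc),np.sin(yc)])
def push_to(s,speed=.05):
    "tip at s past the lip; returns force along wedge, lateral, z"
    movel([*(L+(s-.183)*dx),.024],speed=speed)
def fr(n=3):
    F=[]
    for _ in range(n): F.append(read_ft_force()); pause(.02)
    f=np.mean(F,0); return np.round([-f[:2]@dx,f[0]*-dx[1]+f[1]*dx[0],f[2]],2)
E
python3 - <<'E'
from h import *
movel([*(L-.223*dx),.024],speed=.02)
move_gripper(.03,60);pause(.1);print(read_finger_gap(),fr())
for s in (-.015,-.005,.004,.012):
    push_to(s);print(s,fr(),read_time_s())
    if fr()[0]>8: break
a,pa=snap("top");b,pb=snap("side")
for c,p in (("top",pa),("side",pb)):
    im=dict(top=a,side=b)[c]
    for n in ("wedge_tip","wedge_grip","cradle"):
        for d in tip_of(c,n)[:2]: print(c,n,d["at"],d["confidence"],ray(p,d["at"],.0).round(3))
u=lambda im,p:np.round(proj(p,[*(L-.05*dx),0])).astype(int)
o=[]
for im,p in((a,pa),(b,pb)):
    x,y=u(im,p);o.append(cv2.resize(im[max(y-65,0):max(y-65,0)+130,x-85:x+85],(390,300),interpolation=cv2.INTER_CUBIC))
cv2.imwrite('pics/t1.png',np.hstack(o)[:,:,::-1])
E
```

```text
0.038966401918220775 [0.09 0.24 3.98]
-0.015 [ 2.42 -1.07  5.89] 13.0083
-0.005 [3.04 0.09 6.66] 13.4583
0.004 [ 3.2  -0.05  6.43] 13.8917
0.012 [ 3.14 -0.14  6.54] 14.3
top wedge_tip [496.3, 296.0] 0.7 [ 0.232 -0.469  0.   ]
top wedge_tip [296.0, 181.2] 0.58 [0.544 0.112 0.   ]
top wedge_grip [437.4, 273.9] 0.68 [ 0.289 -0.301  0.   ]
side wedge_tip [303.3, 178.4] 0.96 [0.556 0.115 0.   ]
side wedge_grip [327.1, 217.6] 0.94 [ 0.511 -0.05   0.   ]
side wedge_grip [318.8, 320.3] 0.67 [ 0.291 -0.287  0.   ]
```

View pics/t1.png

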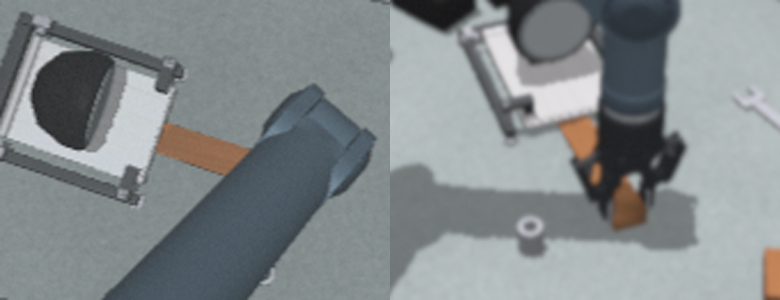

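Tip under the lip, centred and square. I'll push on in steps, using finer ones as the force rises.

```bash
python3 - <<'E'
from h import *
s=.012;last=0
while s<.165:
    st=.006 if s<.098 else .002
    if last>9.5: st=.001
    if last>13: st=.0004
    s+=st; push_to(s,speed=.05 if st>.003 else .012); f=fr(2); last=f[0]
    if st<.006 or f[0]>4.5: print(round(s*1000,1),f,round(read_time_s(),2))
    if last>18.3 or read_time_s()>45: break
print(read_eef_pos(),s,read_finger_gap())
E
```

```text
78.0 [ 4.68 -0.02  7.43] 18.05
84.0 [9.17 0.23 7.51] 18.35
90.0 [9.33 0.6  9.08] 18.65
96.0 [10.03 -0.43  8.12] 18.95
97.0 [11.25  0.2   8.79] 19.23
98.0 [11.56 -0.18  8.7 ] 19.52
99.0 [11.68 -0.04  8.99] 19.8
100.0 [11.41  0.69  9.43] 20.08
101.0 [12.34  0.11  8.82] 20.37
102.0 [11.62 -0.66  8.94] 20.65
103.0 [11.39  0.17  9.39] 20.93
104.0 [12.07  0.93  8.76] 21.22
105.0 [11.6   0.15  8.93] 21.5
106.0 [10.62  0.2   9.3 ] 21.78
107.0 [10.96  0.25  9.3 ] 22.07
108.0 [11.26  0.52  8.55] 22.35
109.0 [11.07 -0.11  9.09] 22.63
110.0 [11.6  -0.17  9.01] 22.92
111.0 [11.47 -0.48  8.99] 23.2
112.0 [11.5  -0.03  8.84] 23.48
113.0 [12.66  0.18  8.91] 23.77
114.0 [11.42 -0.19  8.51] 24.05
115.0 [1.164e+01 1.000e-02 8.990e+00] 24.33
116.0 [11.9  -0.2   8.87] 24.62
117.0 [11.85 -0.06  8.77] 24.9
118.0 [11.5   0.03  9.38] 25.18
119.0 [12.11 -0.62  9.48] 25.47
120.0 [11.57  0.1   8.58] 25.75
121.0 [11.51  0.18  9.79] 26.03
122.0 [11.76  0.27  8.89] 26.32
123.0 [11.59 -0.23  8.14] 26.6
124.0 [11.15  0.07  8.61] 26.88
125.0 [11.22 -0.    8.72] 27.17
126.0 [11.81  1.07  9.07] 27.45
127.0 [11.68 -0.12
[... 547 characters left out ...]
] 32.55
145.0 [11.03 -0.68  9.24] 32.83
146.0 [12.5  -0.13 10.13] 33.12
147.0 [11.64  0.19  9.29] 33.4
148.0 [11.48 -0.09  9.29] 33.68
149.0 [11.27 -0.15  9.88] 33.97
150.0 [10.69 -0.15  9.47] 34.25
151.0 [11.67  0.06  9.51] 34.53
152.0 [11.71  0.14  9.25] 34.82
153.0 [11.23  0.16  9.42] 35.1
154.0 [12.    0.17  9.54] 35.38
155.0 [12.94  0.32 10.28] 35.67
156.0 [1.479e+01 1.000e-02 1.033e+01] 35.95
156.4 [15.05 -0.09 11.17] 36.23
156.8 [15.94  0.54 10.88] 36.52
157.2 [16.31  0.73 11.35] 36.8
157.6 [16.67  0.36 10.84] 37.08
158.0 [17.81  0.49 11.91] 37.37
158.4 [17.48  0.64 11.59] 37.65
158.8 [18.52  0.68 11.38] 37.93
[0.5395297  0.06862698 0.02429376] 0.15880000000000014 0.038807171948167275
```

The stops were reached at about 155 mm, where the force starts to rise. About 4–5 N of the reading is bench friction from the gripper pressing down (fz around 11 N). I'll go to roughly 22.5 N indicated, which is about 17–18 N net, then release.

```bash
python3 - <<'E'
from h import *
s=.1588
while read_time_s()<45:
    s+=.0004; push_to(s,.012); f=fr(4); print(round(s*1000,1),f)
    if f[0]>22.2: break
pause(.3);print(fr(4))
move_gripper(.06);pause(.2);print("released",fr(4),read_time_s())
e=read_eef_pos()
movel([e[0],e[1],.06],speed=.08)
movel([*(L-.12*dx),.16],speed=.2); 
im,p=snap("wrist","w4.png")
b,pb=snap("side");x,y=np.round(proj(pb,[*L,0])).astype(int)
print(read_time_s(),fr())
tp=L+(.1588)*dx; print("pred back",proj(p,[*(L+(s-.2)*dx),.011]))
cv2.imwrite('pics/f.png',np.hstack([cv2.resize(im,(480,300)),cv2.resize(b[y-65:y+65,x-65:x+65],(300,300),interpolation=cv2.INTER_CUBIC)])[:,:,::-1])
E
```

```text
159.2 [18.44  1.03 11.96]
159.6 [19.18  0.29 12.28]
160.0 [19.64  0.19 12.23]
160.4 [19.48  0.82 12.45]
160.8 [20.56  1.05 12.6 ]
161.2 [20.75  1.24 13.14]
161.6 [21.54  1.01 12.95]
162.0 [21.3   0.57 13.15]
162.4 [22.5   0.65 13.59]
[22.51  1.4  13.58]
released [-0.43  0.03 -0.2 ] 41.7583
43.3167 [-0.18  0.05 -0.01]
pred back [318.50088766 103.52418351]
```

View pics/f.png

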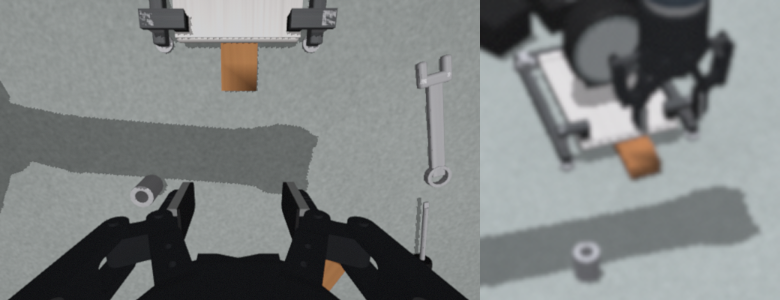

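The wedge sits centred and square with its tail protruding. The grip preload blurred the force reading, so I'll do one clean check push on the back face with shut fingers, up to about 19 N.

```bash
python3 - <<'E'
from h import *
bk=.1624-.200
P=lambda x,z:[*(L+x*dx),z]
move_gripper(0.0); 
movel(P(bk-.032,.06),speed=.25); movel(P(bk-.032,.027),speed=.08)
f0=fr(4);print(f0,read_time_s(),read_eef_pos())
x=bk-.020;movel(P(x,.027),speed=.04)
last=0
while read_time_s()<55:
    st=.0015 if last<3 else .0005
    x+=st;movel(P(x,.027),speed=.015);last=(fr(2)-f0)[0]
    print(round((x-bk)*1000,1),last)
    if last>18.6 or x-bk>.002: break
print((fr(4)-f0),read_time_s())
movel(P(x-.03,.027),speed=.1); movel(P(x-.06,.12),speed=.25)
im,p=snap("wrist","w5.png"); pause(.3)
print(fr(),read_time_s())
E
```

```text
[-0.48 -0.26 -0.38] 45.2 [0.52923055 0.03539908 0.02707576]
-18.5 10.18
-18.0 11.030000000000001
-17.5 11.55
-17.0 12.190000000000001
-16.5 12.98
-16.0 13.280000000000001
-15.5 14.190000000000001
-15.0 14.75
-14.5 15.31
-14.0 17.080000000000002
-13.5 16.72
-13.0 17.28
-12.5 18.34
-12.0 18.56
-11.5 19.55
[18.48  1.61  8.  ] 49.9667
[-0.29 -0.21 -0.27] 51.3583
```

View pics/w5.png

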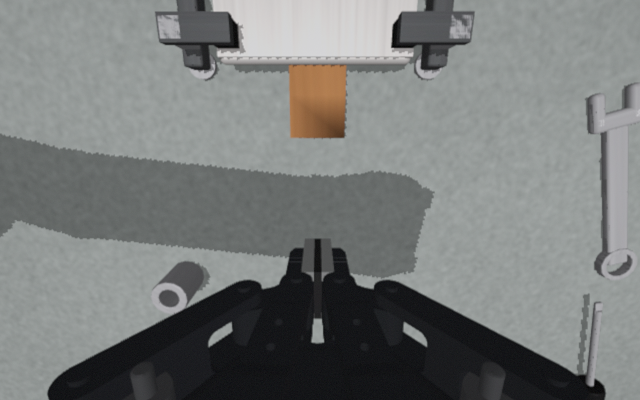

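The wedge is square at columns 290–346, mid-lip (lip spans 218–415, middle about 317). The gripper is clear and the socket and wrench are undisturbed.

```bash
python3 -c "
from h import *
sign_off()"
```

```text
the job is handed in; nothing more can be done
```

I pushed the wooden wedge in under the middle of the lamp plate's lip until the plate was against its stops. Then I let go and handed the job in at about 51 s, inside the 61 s limit. No verdict was given.

- **Insertion:** I gripped the wedge by its tail, laid it flat in front of the cradle and square to the lip, then pushed. The plate reached its stops at about 155 mm of tip travel, and I went on to about 162 mm.
- **First push:** It ended at 22.5 N indicated. I put 4–6 N of that down to bench friction, because the gripper was also pressing the wedge down with up to 13.6 N. Net push was therefore only about 16–17 N, a little under the 18–22 N meant by snug.
- **Check push:** To settle that, I pushed on the back face with shut fingers to 18.5–19.5 N. That reading also carried about 8 N of vertical force.
- **Last picture:** The wedge was centred and square under the lip, with the gripper clear and the force reading near zero. The socket and wrench looked untouched.

**Not confirmed:**
- The plate's tilt and the plate-to-wedge contact force were never measured directly; I inferred both from the push force.
- Near the stops the push rose only about 1.3 N per commanded mm, not the 3 N or more expected. I put this down to give in the arm and grip.
- The spray can, jar, battery, block and screwdriver were not checked individually at the end.

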